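Set three slats in the panel jig

TASK

Set up a three-slat panel for gluing: lay three of the four long slats flat, side by side, on the bed of the jig between the fence and the sliding jaw, none of them sticking out past the ends of the fence. Then slide the jaw up until the three are held snugly together with no gaps, and let go. The fourth long slat stays on the bench; do not disturb the short offcuts, the disc, the tools or anything else lying around.

Things in the scene. Friction and masses are not known exactly. Their poses are not given: they have to be found in the camera images.
- bed (a point): Fixed panel jig: flat white bed 200 (x) x 320 (y), 15 mm thick, a low dark fence along its -y end, a sliding dark jaw near its +y end. Point: centre of the bed's upper face, 15 mm above the bench; x runs along fence and jaw, y from fence to jaw. The fence's inner face is at y = -135 mm; it stands 12 mm above the bed, 200 mm long. Slats lie along x, side by side in y.
- jaw (a joint): Sliding jaw of the jig, in m: 0 = fully back, its face 235 mm from the fence's inner face; growing values bring it towards the fence (-y of bed), the gap being 235 mm minus the value; travel 150 mm. It slides with about 2 N of friction and stays where it is left.
- jaw_grip (a point): Pale wooden grip standing on the jaw: 70 long (x) x 24 thick (y), its top 81 mm above the bench. Point: centre of the grip's top. The jaw below is 200 (x) x 40 (y), its top 38 mm above the bench; its pushing face lies 20 mm from this point towards the fence. Moves with the jaw; axes as the bed's.
- long_a_mid (a point): Long slat: a plain brown wooden slat 140 long (x) x 34 wide (y) x 24 thick (z), about 60 g. This point is the slat's centre, 12 mm above its underside. All four long slats are alike.
- long_b_mid (a point): Long slat: a plain brown wooden slat 140 long (x) x 34 wide (y) x 24 thick (z), about 60 g. This point is the slat's centre, 12 mm above its underside. All four long slats are alike.
- long_c_mid (a point): Long slat: a plain brown wooden slat 140 long (x) x 34 wide (y) x 24 thick (z), about 60 g. This point is the slat's centre, 12 mm above its underside. All four long slats are alike.
- long_d_mid (a point): Long slat: a plain brown wooden slat 140 long (x) x 34 wide (y) x 24 thick (z), about 60 g. This point is the slat's centre, 12 mm above its underside. All four long slats are alike.
- short_a_mid (a point): Short offcut of the same wood, 85 x 34 x 24 mm, not wanted. This point is its centre; x along its length.
- short_b_mid (a point): Short offcut of the same wood, 85 x 34 x 24 mm, not wanted. This point is its centre; x along its length.
- disc_center (a point): Bystander: flat round wooden disc, 68 mm across, 22 mm thick, lying among the slats; this point is its centre.
- tee: Bystander: T of turned wood, 110 x 84 mm, 28 mm high, on the far part of the bench; origin on its underside.
- saw: Bystander: coping saw with red handle, 285 mm long overall, lying flat beyond the slats, frame away from the robot; origin under the middle of the blade.
- glue: Bystander: white glue bottle, 60 mm across, 160 mm high, standing to the right of the jig; origin at the centre of its underside.
- tape: Bystander: yellow tape measure, 70 x 40 x 60 mm high, to the right of the jig, on the robot's side; origin at the centre of its underside.
There are look-alikes about, which are no part of the job. Leave any green or white look-alike of the part that bears long_a_mid alone.

How it is judged:
By the outcome, as a careful person would: the job done as asked, in the order asked, and still so for the second after the job is handed in, with the robot touching nothing.
It also fails if it takes over 72 s, if anything falls off the work surface, if the arm or the gripper's body presses on something with over 40 N, if the wrist force passes 120 N, or if a joint passes its speed limit or range.

ROBOT

A 6-joint arm with a two-finger parallel gripper is mounted at the origin on the work surface. World frame = base frame: x ahead of the robot, y to its left, z up, the work surface at z = 0. Lengths are in m, angles in rad, forces in N, time in s.
With the tool pointing down it reaches from about 0.25 to 0.8 m from the base axis. Payload 3.9 kg.
Tool frame: the origin (TCP) lies midway between the tips of the shut fingers; the grasp point (between the pads) lies env.grip_point_offset behind it (env.grip_point_offset is the distance from the TCP to the grasp point, in m); z points along the fingers, y is the line along which they close (so a half turn about z gives the same grasp; the last joint's range is limited). The gripper opens to 85 mm and grips with 20 to 120 N. Pads are 22 mm wide; open, the fingers measure 114 mm over their backs; the gripper's body (76 mm by 85 mm) begins 54 mm behind the grasp point. The pads swing forward as they close: fully open they stand 13 mm farther back than shut.
Start: joints at [-1.284, 0.26, -0.138, 1.173, 0, 1.571], TCP at [0.149, -0.504, 0.231] pointing down, gripper open.
Joint ranges: [-2.78, 2.78], [-0.83, 1.72], [-1.28, 1.37], [-1.9, 2.12], [-1.57, 1.48], [-3.14, 3.14]. Speed limits (rad/s): [2.57, 2.57, 3.14, 3.14, 3.14, 3.14].

INTERFACE

Orientations are given as a 3x3 rotation matrix whose columns are the frame's x, y, z axes.
In Python, from rig import env, eyes gives the robot as it stands.
- The arm moves only by the shell command python3 -m creep 'ROWS' [FORCE]. ROWS is JSON, a list of rows, each a list of 3 entries, a list of its own where there are three numbers: the shift along the tool's x, y, z as a fraction of full scale, then the turn, a rotation vector about the tool's x, y, z as a fraction of full scale, then the opening, from 0 (shut) to 1 (fully open). A call has 1 to 8 rows; each row shifts and turns the commanded pose from where the row before left it, along the tool's axes as they then stand; what a row does not reach is not made up. Full scale, the value 1, is 0.05 m for a shift and 0.1 rad for a turn. A row lasts 1/8 s, in which the tool goes at most 62.5 mm and 10.7 degrees, less where a joint would pass 70% of its speed; a pose out of reach is approached as far as the arm can. A call with a number of a shift or a turn outside -1 to 1 is refused whole. A call with a gripper value outside its range is refused whole. The fingers move at their own pace and stop on an object; FORCE is the grip in N (left out, the last holds). Time passes only in rows, so rows that do not move let the fingers close. It gives the time, the measured TCP pose, the force, the opening and the grip force at its end, in the units of the state.
- env.read_state(): the state, without advancing time (a new reading comes with each control period).
- eyes.read_camera(name): name is "side" or "top" or "wrist"; returns a dict with "pixels" (420x560x3 uint8, red, green, blue), "K" (3x3 intrinsics, pixels), "R" (3x3) and "t" (3): a world point X has camera coordinates R X + t. Camera axes: x right, y down, z forward; pixel columns grow to the right and rows downward; lengths in m; the calibration is good to about 2 mm. A picture is of the moment at which its call begins. There is no depth.
- env.sign_off(): hands the job in; it is judged then, once.
The state is a dict: "t": time; "joint_pos": joint angles; "qvel": joint speeds; "joint_efforts": joint torques, N m; "eef_pos": TCP position; "tool_rot": TCP orientation; "contact_force": force on the tool from outside, world axes, zero at the start; "wrist_torque": the same for the moment, N m; "width": finger opening in m; "grasp_force": force on a finger pad.
Only numpy, scipy, OpenCV 4.12 (cv2) and the standard library are available. Lean on these libraries where they do the work, as an engineer would, in place of code of your own. Each camera call takes 0.05 s, during which the arm holds its last target. There are 200 camera calls.

## Working session

There is one attempt and no reset: what is moved stays moved. The work goes in short steps, Python scripts to look and compute and a shell command to move; the robot and the scene stay as the last step left them, time stands still between calls to the robot, and variables do not carry over. Pictures are saved under pics/ and viewed, at most 10 in all, crops included, and the job is handed in when it is done.

```bash
mkdir -p pics; ls
python3 - <<'E'
from rig import env, eyes
import cv2
for n in ("top","side"):
    c=eyes.read_camera(n); cv2.imwrite(f"pics/{n}0.png",c["pixels"][:,:,::-1]); print(n,c["K"].tolist(),c["R"].round(4).tolist(),c["t"].round(4).tolist())
s=env.read_state(); print(s, env.grip_point_offset)
E
```

```text
pics
top [[474.8323930944924, 0.0, 279.83383174829504], [0.0, 474.8323930944924, 213.2980733675412], [0.0, 0.0, 1.0]] [[0.016, -0.9999, -0.001], [-0.9914, -0.0158, -0.1298], [0.1297, 0.0031, -0.9915]] [-0.0645, 0.5585, 1.6746]
side [[537.2039902786855, 0.0, 275.56830027812487], [0.0, 537.2039902786855, 205.78183856803003], [0.0, 0.0, 1.0]] [[-0.8518, -0.5238, 0.0082], [-0.3895, 0.6228, -0.6785], [0.3503, -0.5811, -0.7345]] [0.4227, 0.2944, 1.6847]
{'t': 0.1, 'joint_pos': array([-1.28404062e+00,  2.60611535e-01, -1.39269544e-01,  1.17273294e+00,
       -1.64350278e-05,  1.57082445e+00]), 'qvel': array([ 0.00160306, -0.00178521,  0.00542932, -0.00039418, -0.00104133,
        0.00106237]), 'joint_efforts': array([-5.05649987e-04, -4.06507981e+01,  2.54527205e+01,  1.01564935e-02,
       -1.88917061e-04, -1.88693264e-05]), 'eef_pos': array([ 0.14830525, -0.50294777,  0.23054057]), 'tool_rot': array([[ 9.59174490e-01,  2.82814458e-01, -5.29882574e-04],
       [ 2.82814954e-01, -9.59172914e-01,  1.73881809e-03],
       [-1.64861165e-05, -1.81768867e-03, -9.99998348e-01]]), 'contact_force': array([-0.56528738,  0.93450487, -0.52057171]), 'wrist_torque': array([0.01273849, 0.00294832, 0.044357  ]), 'grasp_force': 0.0, 'width': 0.08579065658427504} 0.0187
```

View pics/top0.png

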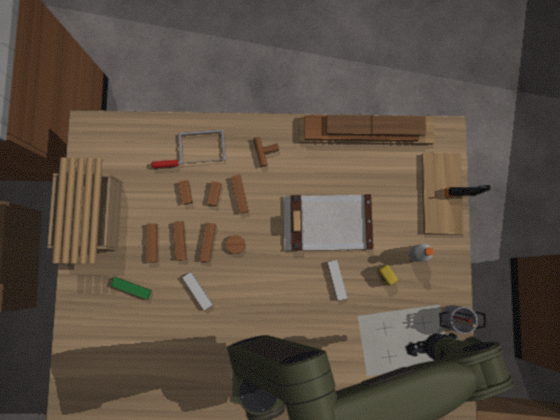

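View pics/side0.png

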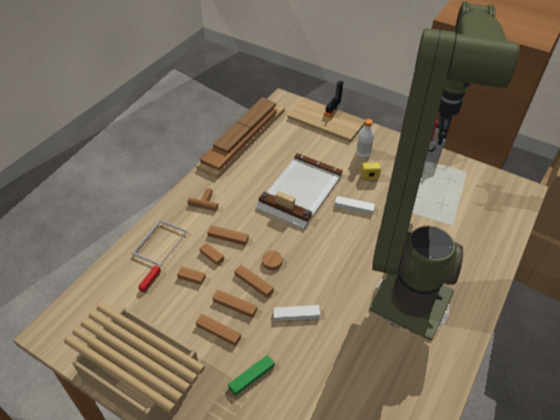

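The top view shows long slats near (152,243), (180,241), (207,243) and (239,194). The shorts are at (186,192) and (213,194), the disc at (234,245). The jig spans columns 285–373, with the jaw and grip at (297,221) on the left and the fence at (369,221) on the right. The side view agrees.

```bash
cat > h.py <<'E'
from rig import env, eyes
import numpy as np, cv2
def ray(c,uv,z):
    d=c["R"].T@np.linalg.solve(c["K"],[uv[0],uv[1],1.]); C=-c["R"].T@c["t"]
    return C+d*(z-C[2])/d[2]
def proj(c,X):
    p=c["K"]@(c["R"]@np.asarray(X)+c["t"]); return p[:2]/p[2]
def rect_on_plane(c,cnt,z):
    P=np.array([ray(c,p,z)[:2] for p in cnt.reshape(-1,2)],np.float32)*1000
    (x,y),(w,h),a=cv2.minAreaRect(P)
    if w<h: w,h,a=h,w,a+90
    return round(x,1),round(y,1),round(w,1),round(h,1),round((a+90)%180-90,1)
def brown(c,lo=(3,110,45),hi=(13,255,190)):
    return cv2.inRange(cv2.cvtColor(c["pixels"],cv2.COLOR_RGB2HSV),lo,hi)
E
python3 - <<'E'
from h import *
for n,pts in (("top",[(152,243),(180,241),(207,243),(239,194),(186,192),(213,194),(234,245),(110,245),(297,221),(291,221),(370,221),(330,221),(288,240)]),("side",[(235,303),(254,281),(228,235),(285,200),(275,205)])):
    c=eyes.read_camera(n); h=cv2.cvtColor(c["pixels"],cv2.COLOR_RGB2HSV)
    print(n,[h[v,u].tolist() for u,v in pts], "bare",h[215,260].tolist() if n=="top" else h[300,330].tolist())
    print("C",(-c["R"].T@c["t"]).round(3))
    m=brown(c)
    cs,_=cv2.findContours(m,cv2.RETR_EXTERNAL,cv2.CHAIN_APPROX_NONE)
    for k in cs:
        if 60<cv2.contourArea(k)<900: print(cv2.boundingRect(k),cv2.contourArea(k),rect_on_plane(c,k,.024))
im=eyes.read_camera("top")["pixels"][:,:,::-1]
cv2.imwrite("pics/z1.png",cv2.resize(im[165:285,130:390],None,fx=3,fy=3,interpolation=cv2.INTER_CUBIC))
E
```

```text
top [[13, 133, 113], [12, 139, 108], [10, 133, 111], [12, 138, 111], [12, 138, 109], [12, 142, 113], [12, 148, 107], [17, 76, 97], [16, 106, 147], [10, 60, 51], [8, 36, 86], [15, 14, 148], [10, 8, 94]] bare [18, 90, 133]
C [ 0.338 -0.061  1.733]
(226, 235, 19, 19) 253.5 (447.2, 104.0, 64.9, 64.8, 1.5)
(292, 231, 9, 14) 81.5 (474.1, -115.3, 47.1, 28.9, 0.7)
(146, 224, 11, 39) 339.0 (446.6, 406.7, 137.2, 36.0, 2.9)
(199, 223, 17, 39) 342.0 (453.9, 204.4, 138.8, 38.0, -8.8)
(366, 222, 7, 26) 77.0 (489.3, -379.5, 91.1, 20.2, 2.9)
(173, 221, 13, 39) 345.0 (457.6, 305.7, 138.9, 38.7, 6.5)
(365, 202, 7, 19) 61.0 (575.2, -376.3, 66.0, 20.7, 3.6)
(291, 195, 10, 16) 63.0 (600.8, -110.8, 55.6, 31.5, 4.4)
(207, 182, 14, 24) 194.5 (630.5, 187.2, 83.9, 36.7, -9.2)
(179, 180, 13, 24) 194.5 (635.1, 292.9, 85.4, 36.9, 12.1)
(231, 175, 17, 38) 301.0 (632.1, 94.4, 140.2, 35.4, 14.4)
(254, 137, 25, 30) 233.5 (798.8, -5.5, 111.2, 78.9, 15.0)
side [[14, 137, 151], [14, 137, 151], [14, 135, 153], [18, 103, 104], [10, 147, 45]] bare [19, 77, 168]
C [-0.115  1.017  1.434]
(61, 381, 44, 39) 493.0 (624.8, 776.0, 167.5, 39.4, -16.5)
(197, 323, 43, 22) 62.0 (437.4, 427.7, 134.6, 31.5, 14.4)
(214, 298, 42, 18) 84.5 (446.9, 326.7, 134.0, 29.1, 15.8)
(259, 194, 52, 25) 209.5 (530.3, -113.8, 199.9, 42.5, 2.0)
(189, 190, 28, 20) 101.5 (792.1, 25.4, 97.4, 90.0, -40.7)
(295, 154, 47, 21) 131.0 (535.0, -373.4, 193.0, 24.2, 1.9)
(205, 109, 71, 61) 270.0 (888.5, -357.8, 431.0, 97.3, -89.9)
(433, 5, 28, 26) 137.0 (506.5, -1757.8, 290.0, 113.2, -77.9)
(489, 0, 71, 22) 372.5 (177.9, -2097.5, 378.0, 174.8, 0.7)
```

View pics/z1.png

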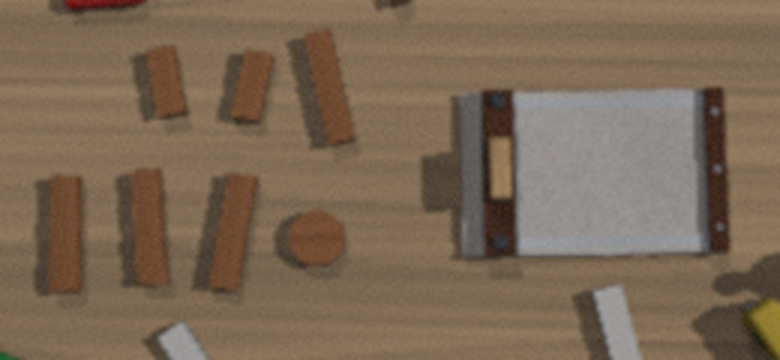

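Zoomed view: the slats are clear of each other, and the jig is nearly square to the world, with the jaw face at about col 301 and the fence's inner face at about col 364. Next I'll measure the jig more precisely.

```bash
cat >> h.py <<'E'
def go(x,y,z,ang):
    "shift in tool units to a world target (m), turn about tool z to put tool x axis at world angle ang (deg)"
    s=env.read_state(); R=s["tool_rot"]; d=R.T@(np.array([x,y,z])-s["eef_pos"])/.05
    a=np.degrees(np.arctan2(R[1,0],R[0,0])); t=-np.radians((ang-a+180)%360-180)/.1
    print("t",round(s["t"],2),"pos",s["eef_pos"].round(4),"ang",a.round(2),"w",round(s["width"],4),"gf",round(s["grasp_force"],1),"F",s["contact_force"].round(1),"tilt",R[:2,2].round(4),"\n  shift units",d.round(2),"turn z",round(t,2))
E
python3 - <<'E'
from h import *
def poly(n,lo,hi,z,box):
    c=eyes.read_camera(n); h=cv2.cvtColor(c["pixels"],cv2.COLOR_RGB2HSV); m=cv2.inRange(h,lo,hi)
    b=np.zeros_like(m); b[box[1]:box[3],box[0]:box[2]]=255; m&=b
    m=cv2.morphologyEx(m,cv2.MORPH_CLOSE,np.ones((5,5)))
    cs,_=cv2.findContours(m,cv2.RETR_EXTERNAL,cv2.CHAIN_APPROX_NONE); k=max(cs,key=cv2.contourArea)
    print(n,z,cv2.boundingRect(k),rect_on_plane(c,k,z))
poly("top",(0,30,0),(15,255,100),.038,(287,188,306,256))
poly("top",(0,30,0),(15,255,100),.027,(358,188,380,256))
poly("top",(14,80,115),(20,200,255),.081,(289,205,306,236))
poly("side",(0,90,0),(14,255,90),.038,(250,180,320,225))
poly("side",(0,90,0),(14,255,90),.027,(285,145,350,185))
for n,b in(("top",(298,190,368,256)),("side",(270,155,345,222))): poly(n,(0,0,110),(180,30,255),.015,b)
E
```

```text
top 0.038 (289, 195, 17, 57) (525.9, -117.3, 202.2, 57.0, 0.9)
top 0.027 (359, 194, 15, 57) (534.0, -374.0, 206.3, 49.0, -4.6)
top 0.081 (294, 211, 7, 20) (529.2, -116.2, 67.0, 21.0, 0.7)
side 0.038 (259, 194, 52, 27) (522.5, -102.1, 196.9, 42.5, 2.3)
side 0.027 (295, 156, 47, 19) (533.0, -367.1, 193.6, 18.7, 2.6)
top 0.015 (301, 195, 63, 55) (533.4, -245.0, 221.0, 198.5, -88.0)
side 0.015 (270, 156, 69, 59) (530.7, -264.1, 254.5, 201.8, -88.2)
```

```bash
python3 -m creep '[[[0.82,-0.99,0],[0,0,0],1],[[0.82,-0.99,0],[0,0,0],1],[[0.82,-0.99,0],[0,0,0],1],[[0.82,-0.99,0],[0,0,0],1],[[0.82,-0.99,0],[0,0,0],1],[[0.82,-0.99,0],[0,0,0],1],[[0.82,-0.99,0],[0,0,0],1],[[0.82,-0.99,0],[0,0,0],1]]'; python3 -c "
from h import *
go(.454,.204,.2,171.2)"
```

```text
t: 1.6
eef_pos: [0.3462, -0.0421, 0.2318]
tool_rot: [[0.959, 0.283, 0.002], [0.283, -0.959, -0.001], [0.002, 0.001, -1.0]]
contact_force: [1.1, -1.0, 0.1]
width: 0.0856
grasp_force: 0.0
t 1.6 pos [ 0.3462 -0.0421  0.2318] ang 16.43 w 0.0856 gf 0.0 F [ 1.1 -1.   0.1] tilt [ 0.002  -0.0005] 
  shift units [ 3.46 -4.11  0.64] turn z -27.01
```

```bash
python3 -m creep '[[[0.86,-1,0.1],[0,0,0],0.8],[[0.86,-1,0.1],[0,0,0],0.8],[[0.86,-1,0.1],[0,0,0],0.8],[[0.86,-1,0.1],[0,0,0],0.8],[[0,0,0],[0,0,-1],0.8],[[0,0,0],[0,0,-1],0.8],[[0,0,0],[0,0,-1],0.8],[[0,0,0],[0,0,-1],0.8]]' | head -1
python3 -m creep '[[[0,0,0],[0,0,-1],0.8],[[0,0,0],[0,0,-1],0.8],[[0,0,0],[0,0,-1],0.8],[[0,0,0],[0,0,-1],0.8],[[0,0,0],[0,0,-1],0.8],[[0,0,0],[0,0,-1],0.8],[[0,0,0],[0,0,-1],0.8],[[0,0,0],[0,0,-1],0.8]]' |head -1
python3 -m creep '[[[0,0,0],[0,0,-1],0.8],[[0,0,0],[0,0,-1],0.8],[[0,0,0],[0,0,-1],0.8],[[0,0,0],[0,0,-1],0.8],[[0,0,0],[0,0,-1],0.8],[[0,0,0],[0,0,-1],0.8],[[0,0,0],[0,0,-1],0.8],[[0,0,0],[0,0,-1],0.8]]' |head -1
python3 -m creep '[[[0,0,0],[0,0,-1],0.8],[[0,0,0],[0,0,-1],0.8],[[0,0,0],[0,0,-1],0.8],[[0,0,0],[0,0,-1],0.8],[[0,0,0],[0,0,-1],0.8],[[0,0,0],[0,0,-1],0.8],[[0,0,0],[0,0,-1],0.8],[[0,0,0],[0,0,0],0.8]]'; python3 -c "
from h import *
go(.454,.204,.12,171.2)
c=eyes.read_camera('wrist');cv2.imwrite('pics/w1.png',c['pixels'][:,:,::-1]);print(c['R'].round(3),-c['R'].T@c['t'],proj(c,[.454,.204,.024]),c['K'][0])"
```

```text
t: 2.6
t: 3.6
t: 4.6
t: 5.6
eef_pos: [0.4559, 0.1589, 0.2125]
tool_rot: [[-0.993, 0.121, -0.007], [0.121, 0.992, 0.021], [0.01, 0.02, -1.0]]
contact_force: [0.5, 0.2, 0.2]
width: 0.068
grasp_force: 0.0
t 5.6 pos [0.4559 0.1589 0.2125] ang 173.07 w 0.068 gf 0.0 F [0.5 0.2 0.2] tilt [-0.0071  0.0208] 
  shift units [0.13 0.85 1.87] turn z 0.33
[[ 0.121  0.992  0.021]
 [ 0.953 -0.122  0.278]
 [ 0.278 -0.014 -0.96 ]] [0.3846183  0.16483169 0.35506827] [320.22385143 169.49659021] [344.40438316   0.         279.00190997]
```

View pics/w1.png

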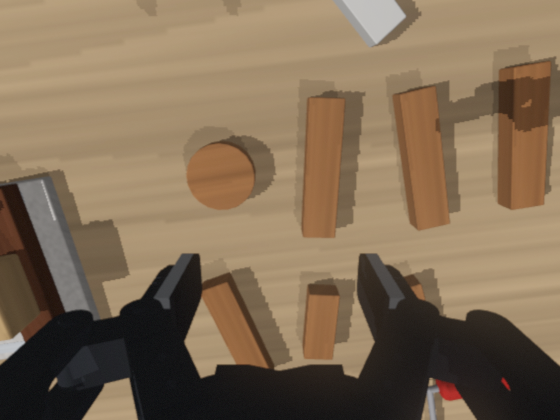

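```bash
cat >> h.py <<'E'
    v=R.T@np.array([0,0,-1.]); print("  turn x,y to level",(np.array([-v[1],v[0]])/.1).round(2))
def slats(n,zmin=.012,amin=300):
    c=eyes.read_camera(n); m=cv2.morphologyEx(brown(c,(3,100,60),(14,255,255)),cv2.MORPH_OPEN,np.ones((3,3)))
    cs,_=cv2.findContours(m,cv2.RETR_EXTERNAL,cv2.CHAIN_APPROX_NONE)
    for k in cs:
        if cv2.contourArea(k)>amin: print(cv2.boundingRect(k),rect_on_plane(c,k,zmin))
E
python3 -c "
from h import *
slats('wrist',amin=1500);go(.454,.204,.12,171.2);slats('top',amin=180)"
```

```text
(303, 285, 37, 74) (636.3, 189.6, 98.6, 37.7, -10.2)
(201, 274, 73, 95) (629.4, 92.7, 137.3, 41.6, 14.6)
(187, 141, 68, 69) (450.8, 104.7, 69.9, 68.1, -67.0)
(302, 97, 43, 141) (458.2, 206.9, 143.9, 36.9, -8.2)
(393, 86, 56, 144) (461.8, 309.1, 144.9, 42.2, 6.2)
(498, 61, 53, 148) (452.0, 409.5, 144.5, 49.4, 2.8)
t 5.7 pos [0.4559 0.1589 0.2125] ang 173.05 w 0.0685 gf 0.0 F [-0.7 -0.8  0.1] tilt [-0.0072  0.0207] 
  shift units [0.13 0.85 1.87] turn z 0.32
  turn x,y to level [ 0.2 -0.1]
(226, 235, 19, 19) (447.9, 105.2, 65.5, 65.3, -89.1)
(146, 224, 12, 39) (447.4, 408.1, 138.3, 40.0, 2.8)
(207, 182, 14, 24) (633.8, 189.5, 86.7, 38.6, -8.3)
(178, 180, 14, 24) (638.7, 295.9, 84.6, 38.9, 13.4)
(231, 175, 17, 38) (633.8, 94.8, 142.2, 36.9, 14.3)
(254, 137, 25, 29) (802.0, -4.7, 111.9, 82.2, 15.0)
(304, 115, 122, 26) (891.4, -367.6, 454.1, 93.9, -89.9)
(7, 0, 96, 157) (1073.3, 798.0, 620.1, 343.3, -0.1)
```

```bash
python3 -m creep '[[[0.1,0.93,0],[0.2,-0.1,0.25],0.7],[[0,0,0.75],[0,0,0],0.7],[[0,0,0.75],[0,0,0],0.7],[[0,0,0.75],[0,0,0],0.7],[[0,0,0],[0,0,0],0.7]]'|head -1; python3 -c "
from h import *
go(.457,.2065,.006,171.6)"
```

```text
t: 6.38
t 6.38 pos [0.4539 0.2045 0.0986] ang 171.67 w 0.0595 gf 0.0 F [ 0.2 -0.4  0.7] tilt [-0.006  -0.0032] 
  shift units [-0.07  0.06  1.85] turn z 0.01
  turn x,y to level [-0.04 -0.05]
```

```bash
python3 -m creep '[[[-0.07,0.06,0.6],[-0.04,-0.05,0],0.7],[[0,0,0.6],[0,0,0],0.7],[[0,0,0.6],[0,0,0],0.7],[[0,0,0.05],[0,0,0],0.7],[[0,0,0],[0,0,0],0.2],[[0,0,0],[0,0,0],0.2],[[0,0,0],[0,0,0],0.2],[[0,0,0],[0,0,0],0.2]]' 40; python3 -c "
from h import *
go(.457,.2065,.2,182)"
```

```text
t: 7.38
eef_pos: [0.4625, 0.209, 0.0103]
tool_rot: [[-0.989, 0.144, 0.009], [0.144, 0.989, 0.004], [-0.008, 0.006, -1.0]]
contact_force: [-0.8, 0.1, 7.0]
width: 0.033
grasp_force: 41.3
t 7.38 pos [0.4625 0.209  0.0103] ang 171.69 w 0.033 gf 41.3 F [-0.8  0.1  7. ] tilt [0.0092 0.0044] 
  shift units [ 0.07 -0.04 -3.79] turn z -1.8
  turn x,y to level [0.06 0.08]
```

```bash
python3 -m creep '[[[0,0,-0.8],[0,0,0],0.2],[[0,0,-0.8],[0,0,0],0.2],[[0,0,-0.8],[0,0,0],0.2],[[0,0,-0.8],[0.06,0.08,0],0.2],[[0,0,0],[0,0,0],0.2]]'|head -1; python3 -c "
from h import *
go(.5365,-.334,.15,182)
c=eyes.read_camera('wrist');cv2.imwrite('pics/w2.png',c['pixels'][:,:,::-1])"
```

```text
t: 8.0
t 8.0 pos [0.4626 0.209  0.1725] ang 171.7 w 0.0332 gf 40.5 F [-0.6  0.5 -0.7] tilt [0.0043 0.0015] 
  shift units [ -3.03 -10.53   0.44] turn z -1.8
  turn x,y to level [0.02 0.04]
```

View pics/w2.png

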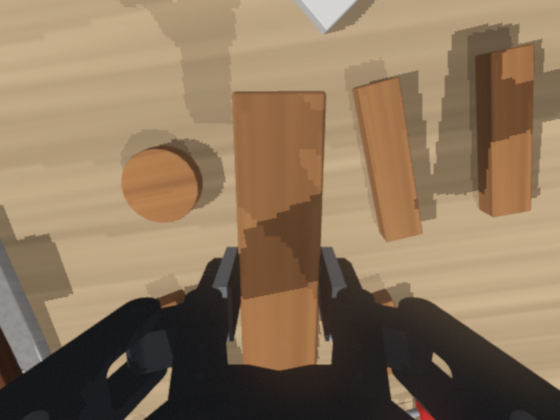

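```bash
python3 -m creep '[[[0,0,0],[0,0,-0.9],0.2],[[0,0,0],[0.02,0.04,-0.9],0.2],[[-0.1,-0.99,0],[0,0,0],0.2],[[-0.1,-0.99,0],[0,0,0],0.2],[[-0.1,-0.99,0],[0,0,0],0.2],[[-0.1,-0.99,0],[0,0,0],0.2],[[-0.1,-0.99,0],[0,0,0],0.2],[[-0.1,-0.99,0],[0,0,0],0.2]]'|head -1;  python3 -m creep '[[[-0.1,-0.99,0],[0,0,0],0.2],[[-0.1,-0.99,0],[0,0,0],0.2],[[-0.1,-0.99,0],[0,0,0],0.2],[[-0.1,-0.99,0],[0,0,0],0.2],[[-0.1,-0.99,0],[0,0,0],0.2],[[0,0,0],[0,0,0],0.2]]'|head -1; python3 -c "
from h import *
go(.5365,-.334,.04,182)
for n in('wrist','top'):
  c=eyes.read_camera(n);im=c['pixels'][:,:,::-1]
  if n=='top': im=cv2.resize(im[165:285,250:410],None,fx=4,fy=4,interpolation=cv2.INTER_CUBIC)
  cv2.imwrite(f'pics/{n}3.png',im)"
```

```text
t: 9.05
t: 9.8
t 9.8 pos [ 0.5334 -0.3375  0.1679] ang -178.23 w 0.0329 gf 40.5 F [-0.1  2.  -0.1] tilt [-0.0088 -0.0037] 
  shift units [-0.09  0.08  2.56] turn z -0.04
  turn x,y to level [-0.03 -0.09]
```

View pics/wrist3.png

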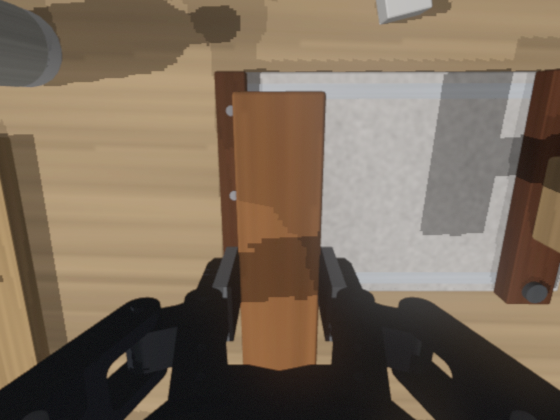

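The wrist view shows the slat above the bed, beside the fence. The fence's inner corner is near (247,72), the jaw face runs from (536,70) to (500,290), and the slat is parallel to the jig. I'll turn these into positions.

```bash
python3 -c "
from h import *
c=eyes.read_camera('wrist')
for uv,z in(((247,72),.027),((536,70),.038),((500,290),.038),((400,73),.015),((400,290),.015)): print(uv,(ray(c,uv,z)*1000).round(1))
print((-c['R'].T@c['t']).round(3))
for s in (-35,35): print(proj(c,[.53,-.236,.015]))"
```

```text
(247, 72) [ 440.4 -361.7   27. ]
(536, 70) [ 432.5 -146.1   38. ]
(500, 290) [ 616.2 -133.8   38. ]
(400, 73) [ 436.1 -239.3   15. ]
(400, 290) [ 632.5 -213.4   15. ]
[ 0.461 -0.336  0.311]
[389.73361914 186.14042006]
[389.73361914 186.14042006]
```

```bash
python3 -m creep '[[[0,0.25,0.6],[-0.03,-0.09,-0.1],0.2],[[0,0,0.7],[0,0,0],0.2],[[0,0,0.7],[0,0,0],0.2],[[0,0,0.4],[0,0,0],0.2],[[0,0,0],[0,0,0],0.2]]'|head -1; python3 -c "
from h import *
go(.534,-.325,.026,182.5)"
```

```text
t: 10.58
t 10.57 pos [ 0.5315 -0.3194  0.0481] ang -177.31 w 0.033 gf 40.5 F [-0.1  0.5 -1. ] tilt [-0.0029  0.0024] 
  shift units [-0.05 -0.11  0.44] turn z 0.03
  turn x,y to level [ 0.02 -0.03]
```

```bash
python3 -m creep '[[[-0.05,-0.08,0.2],[0.02,-0.03,0],0.2],[[0,0,0.2],[0,0,0],0.2],[[0,0,0.06],[0,0,0],0.2],[[0,0,0],[0,0,0],0.2]]'; python3 -c "
from h import *
go(.534,-.325,.026,182.5)"
```

```text
t: 11.08
eef_pos: [0.536, -0.326, 0.0268]
tool_rot: [[-0.999, -0.045, 0.004], [-0.045, 0.999, -0.002], [-0.004, -0.002, -1.0]]
contact_force: [-1.0, -1.0, -0.7]
width: 0.0331
grasp_force: 40.5
t 11.07 pos [ 0.536  -0.326   0.0268] ang -177.42 w 0.0331 gf 40.5 F [-1.  -1.  -0.7] tilt [ 0.0043 -0.0021] 
  shift units [0.04 0.02 0.02] turn z 0.01
  turn x,y to level [-0.02  0.04]
```

```bash
python3 -m creep '[[[0,0,0.04],[0,0,0],0.2],[[0,0,0],[0,0,0],0.2],[[0,0,0],[0,0,0],0.5],[[0,0,0],[0,0,0],0.5]]'; python3 -c "
from h import *
go(.5365,-.325,.2,182.5)"
```

```text
t: 11.58
eef_pos: [0.5363, -0.3261, 0.025]
tool_rot: [[-0.999, -0.045, 0.005], [-0.045, 0.999, -0.002], [-0.005, -0.003, -1.0]]
contact_force: [0.1, -0.4, 0.2]
width: 0.0426
grasp_force: 0.0
t 11.57 pos [ 0.5363 -0.3261  0.025 ] ang -177.41 w 0.0426 gf 0.0 F [ 0.1 -0.4  0.2] tilt [ 0.0048 -0.0025] 
  shift units [-0.02  0.01 -3.5 ] turn z 0.02
  turn x,y to level [-0.03  0.05]
```

```bash
python3 -m creep '[[[0,0,-0.4],[0,0,0],0.5],[[0,0,-0.8],[0,0,0],0.7],[[0,0,-0.9],[0,0,0],0.7],[[0,0,-0.8],[-0.03,0.05,0],0.7],[[0.07,0.98,0],[0,0,0],0.7],[[0.07,0.98,0],[0,0,0],0.7],[[0.07,0.98,0],[0,0,0],0.7],[[0.07,0.98,0],[0,0,0],0.7]]'|head -1;  python3 -m creep '[[[0.07,0.98,0],[0,0,0],0.7],[[0.07,0.98,0],[0,0,0],0.7],[[0.07,0.98,0],[0,0,0],0.7],[[0.07,0.98,0],[0,0,0],0.7],[[0.07,0.98,0],[0,0,0],0.7],[[0.07,0.98,0],[0,0,0],0.7],[[0.07,0.8,0],[0,0,-0.65],0.7],[[0,0,0],[0,0,0],0.7]]'|head -1; python3 -c "
from h import *
go(.460,.308,.1,186.3); slats('wrist',amin=1500)"
```

```text
t: 12.58
t: 13.58
t 13.57 pos [0.4729 0.2045 0.1702] ang -173.44 w 0.0598 gf 0.0 F [ 0.2  0.2 -0.6] tilt [-0.     0.001] 
  shift units [0.02 2.09 1.41] turn z 0.05
  turn x,y to level [0.01 0.  ]
(327, 305, 36, 71) (633.0, 293.2, 87.5, 33.7, 12.7)
(221, 290, 52, 76) (632.9, 190.1, 93.4, 36.3, -9.8)
(116, 257, 47, 57) (591.1, 83.1, 58.4, 44.3, 13.6)
(125, 104, 84, 80) (450.9, 104.3, 71.8, 68.5, -86.8)
(467, 101, 91, 159) (452.0, 409.7, 144.8, 49.5, 2.7)
(368, 100, 61, 158) (462.1, 309.2, 144.3, 41.0, 6.5)
```

```bash
python3 -m creep '[[[0,0.7,0.2],[0,0,0.02],0.7],[[0,0.7,0.5],[0,0,0],0.7],[[0,0.68,0.6],[0,0,0],0.7],[[0,0,0.6],[0,0,0],0.7],[[0,0,0],[0,0,0],0.7]]'|head -1; python3 -c "
from h import *
go(.461,.3085,.0085,186.5)"
```

```text
t: 14.25
t 14.25 pos [0.46   0.3032 0.073 ] ang -173.87 w 0.0599 gf 0.0 F [ 0.7 -0.2 -0.7] tilt [-0.0053 -0.0034] 
  shift units [-0.04  0.11  1.29] turn z -0.07
  turn x,y to level [-0.03 -0.06]
```

```bash
python3 -m creep '[[[-0.04,0.11,0.4],[-0.03,-0.06,-0.07],0.7],[[0,0,0.5],[0,0,0],0.7],[[0,0,0.38],[0,0,0],0.7],[[0,0,0],[0,0,0],0.7],[[0,0,0],[0,0,0],0.2],[[0,0,0],[0,0,0],0.2],[[0,0,0],[0,0,0],0.2],[[0,0,0],[0,0,0],0.2]]' 40; python3 -c "
from h import *
go(.534,-.266,.2,182.5)"
```

```text
t: 15.25
eef_pos: [0.4649, 0.3117, 0.013]
tool_rot: [[-0.993, -0.115, 0.008], [-0.115, 0.993, 0.005], [-0.009, 0.004, -1.0]]
contact_force: [0.3, -1.6, 6.9]
width: 0.0327
grasp_force: 41.0
t 15.25 pos [0.4649 0.3117 0.013 ] ang -173.42 w 0.0327 gf 41.0 F [ 0.3 -1.6  6.9] tilt [0.0083 0.0051] 
  shift units [ -0.08 -11.62  -3.79] turn z 0.71
  turn x,y to level [0.04 0.09]
```

```bash
python3 -m creep '[[[0,0,-0.8],[0,0,0],0.2],[[0,0,-0.8],[0,0,0],0.2],[[0,0,-0.8],[0,0,0],0.2],[[0,0,-0.8],[0.04,0.09,0.7],0.2],[[-0.07,-0.97,0],[0,0,0],0.2],[[-0.07,-0.97,0],[0,0,0],0.2],[[-0.07,-0.97,0],[0,0,0],0.2],[[-0.07,-0.97,0],[0,0,0],0.2]]'|head -1;  python3 -m creep '[[[-0.07,-0.97,0],[0,0,0],0.2],[[-0.07,-0.97,0],[0,0,0],0.2],[[-0.07,-0.97,0],[0,0,0],0.2],[[-0.07,-0.97,0],[0,0,0],0.2],[[-0.07,-0.97,0],[0,0,0],0.2],[[-0.07,-0.97,0],[0,0,0],0.2],[[-0.07,-0.97,0],[0,0,0],0.2],[[-0.07,-0.97,0],[0,0,0],0.2]]'|head -1; python3 -m creep '[[[0,0,0],[0,0,0],0.2]]'|head -1; python3 -c "
from h import *
go(.534,-.266,.05,182.5)
c=eyes.read_camera('wrist');cv2.imwrite('pics/w4.png',c['pixels'][:,:,::-1])"
```

```text
t: 16.25
t: 17.25
t: 17.38
t 17.38 pos [ 0.5313 -0.2722  0.1716] ang -177.66 w 0.0329 gf 40.3 F [ 0.7  0.5 -0.8] tilt [-0.002  -0.0021] 
  shift units [-0.06  0.13  2.43] turn z -0.03
  turn x,y to level [-0.02 -0.02]
```

View pics/w4.png

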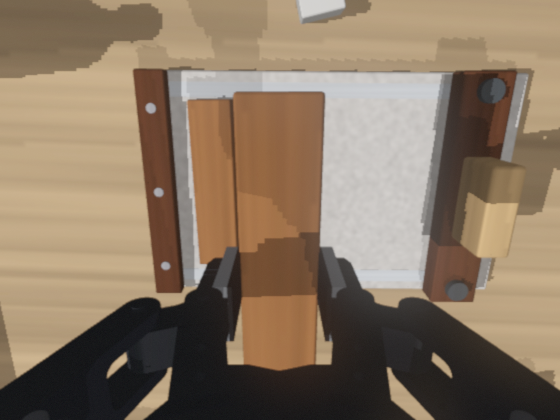

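Slat 1 lies on the bed parallel to the fence, with a gap of about 18 px (cols 170–190), well within the fence's ends. Slat 2 is held above.

```bash
python3 -m creep '[[[-0.06,0.05,0.6],[-0.02,-0.02,-0.03],0.2],[[0,0,0.8],[0,0,0],0.2],[[0,0,0.8],[0,0,0],0.2],[[0,0,0.1],[0,0,0],0.2],[[0,0,0],[0,0,0],0.2]]'|head -1; python3 -c "
from h import *
go(.536,-.266,.027,182.5)"
```

```text
t: 18.05
t 18.05 pos [ 0.5338 -0.2655  0.0572] ang -177.18 w 0.0326 gf 40.3 F [ 0.4  0.4 -0.7] tilt [-0.0013  0.0015] 
  shift units [-0.04 -0.01  0.6 ] turn z 0.06
  turn x,y to level [ 0.02 -0.01]
```

```bash
python3 -m creep '[[[0,0,0.25],[0.02,-0.01,0.06],0.2],[[0,0,0.25],[0,0,0],0.2],[[0,0,0.06],[0,0,0],0.2],[[0,0,0],[0,0,0],0.2]]'; python3 -c "
from h import *
go(.536,-.266,.027,182.5)"
```

```text
t: 18.55
eef_pos: [0.5333, -0.2661, 0.0285]
tool_rot: [[-0.999, -0.042, -0.001], [-0.042, 0.999, -0.0], [0.001, -0.0, -1.0]]
contact_force: [0.5, 1.0, 0.6]
width: 0.0329
grasp_force: 40.4
t 18.55 pos [ 0.5333 -0.2661  0.0285] ang -177.59 w 0.0329 gf 40.4 F [0.5 1.  0.6] tilt [-0.0007 -0.0004] 
  shift units [-0.05 -0.    0.03] turn z -0.02
  turn x,y to level [-0.   -0.01]
```

```bash
python3 -m creep '[[[0,0,0.03],[0,0,0],0.2],[[0,0,0],[0,0,0],0.2],[[0,0,0],[0,0,0],0.5],[[0,0,0],[0,0,0],0.5],[[0,0,-0.3],[0,0,0],0.5],[[0,0,-0.9],[0,0,0],0.6],[[0,0,-0.9],[0,0,0],0.7],[[0,0,-0.8],[0,0,0],0.7]]'|head -1;  python3 -m creep '[[[-0.29,0.89,0],[0,0,0],0.7],[[-0.29,0.89,0],[0,0,0],0.7],[[-0.29,0.89,0],[0,0,0],0.7],[[-0.29,0.89,0],[0,0,0],0.7],[[-0.29,0.89,0],[0,0,0],0.7],[[-0.29,0.89,0],[0,0,-0.7],0.7],[[0,0,0],[0,0,-0.7],0.7],[[0,0,0],[0,0,-0.7],0.7]]'|head -1;python3 -c "
from h import *
go(.634,.094,.1,194.4); slats('wrist',amin=1500)"
```

```text
t: 19.55
t: 20.55
t 20.55 pos [0.6095 0.0054 0.1726] ang -165.32 w 0.0595 gf 0.0 F [ 1.4 -0.3  0.7] tilt [ 0.0004 -0.0007] 
  shift units [-0.92  1.59  1.45] turn z 0.05
  turn x,y to level [-0.01  0.  ]
(197, 301, 68, 67) (780.7, -2.7, 80.1, 69.7, 16.1)
(522, 238, 38, 87) (645.3, 282.2, 101.6, 36.6, 27.8)
(416, 208, 87, 92) (636.3, 189.7, 88.5, 49.9, -9.7)
(341, 156, 52, 146) (637.3, 96.2, 146.6, 39.2, 14.3)
(115, 79, 57, 105) (594.1, -119.6, 90.0, 41.8, 2.2)
(404, 0, 98, 70) (458.0, 108.3, 75.7, 50.4, -75.3)
```

```bash
python3 -m creep '[[[-0.48,0.81,0.2],[0,0,0.05],0.7],[[-0.48,0.82,0.5],[0,0,0],0.7],[[0,0,0.6],[0,0,0],0.7],[[0,0,0.6],[0,0,0],0.7],[[0,0,0],[0,0,0],0.7]]'|head -1; python3 -c "
from h import *
go(.6355,.0955,.0095,194.3)"
```

```text
t: 21.22
t 21.23 pos [0.6333 0.0948 0.0747] ang -165.88 w 0.0598 gf 0.0 F [-0.2 -0.2 -0.9] tilt [-0.0057 -0.0014] 
  shift units [-0.05  0.    1.3 ] turn z -0.03
  turn x,y to level [ 0.   -0.06]
```

```bash
python3 -m creep '[[[-0.04,0,0.4],[0,-0.06,-0.03],0.7],[[0,0,0.5],[0,0,0],0.7],[[0,0,0.38],[0,0,0],0.7],[[0,0,0],[0,0,0],0.7],[[0,0,0],[0,0,0],0.2],[[0,0,0],[0,0,0],0.2],[[0,0,0],[0,0,0],0.2],[[0,0,0],[0,0,0],0.2]]' 40; python3 -c "
from h import *
go(.534,-.207,.2,182.5)"
```

```text
t: 22.22
eef_pos: [0.6394, 0.0958, 0.0148]
tool_rot: [[-0.969, -0.247, 0.009], [-0.247, 0.969, 0.001], [-0.009, -0.001, -1.0]]
contact_force: [-0.9, -0.5, 5.6]
width: 0.0328
grasp_force: 40.6
t 22.23 pos [0.6394 0.0958 0.0148] ang -165.68 w 0.0328 gf 40.6 F [-0.9 -0.5  5.6] tilt [0.0092 0.0012] 
  shift units [ 3.51 -5.35 -3.73] turn z 2.06
  turn x,y to level [-0.01  0.09]
```

```bash
python3 -m creep '[[[0,0,-0.8],[0,0,0],0.2],[[0,0,-0.8],[0,0,0],0.2],[[0,0,-0.8],[0,0,0],0.2],[[0,0,-0.8],[0,0.09,0.68],0.2],[[0,0,0],[0,0,0.68],0.2],[[0,0,0],[0,0,0.7],0.2],[[0.39,-0.95,0],[0,0,0],0.2],[[0.39,-0.98,0],[0,0,0],0.2]]'|head -1;  python3 -m creep '[[[0.39,-0.98,0],[0,0,0],0.2],[[0.39,-0.98,0],[0,0,0],0.2],[[0.39,-0.98,0],[0,0,0],0.2],[[0.39,-0.98,0],[0,0,0],0.2],[[0,0,0],[0,0,0],0.2]]'|head -1; python3 -c "
from h import *
go(.534,-.207,.05,182.5)
c=eyes.read_camera('wrist');cv2.imwrite('pics/w5.png',c['pixels'][:,:,::-1])"
```

```text
t: 23.22
t: 23.85
t 23.85 pos [ 0.5315 -0.205   0.1737] ang -177.79 w 0.033 gf 40.2 F [ 0.   1.3 -0.7] tilt [-0.0033 -0.0019] 
  shift units [-0.06 -0.04  2.47] turn z -0.05
  turn x,y to level [-0.02 -0.03]
```

View pics/w5.png

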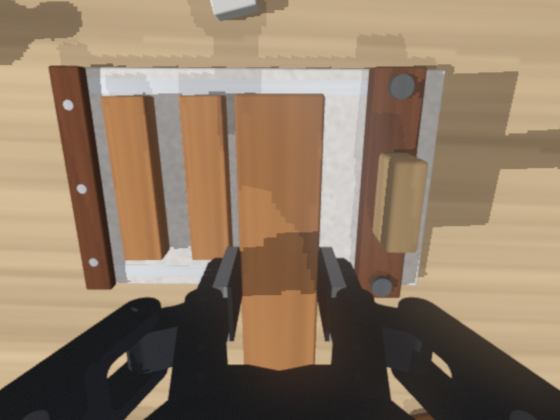

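Slats 1 and 2 lie parallel on the bed (cols 105–165 and 182–230), slat 3 is held beside them, and the jaw face is at about col 360. I'll lower slat 3.

```bash
python3 -m creep '[[[-0.06,-0.04,0.6],[-0.02,-0.03,-0.03],0.2],[[0,0,0.8],[0,0,0],0.2],[[0,0,0.8],[0,0,0],0.2],[[0,0,0.1],[0,0,0],0.2],[[0,0,0.25],[0,0,0],0.2],[[0,0,0.2],[0,0,0],0.2],[[0,0,0],[0,0,0],0.2]]'|head -1; python3 -c "
from h import *
go(.534,-.208,.029,182.5)"
```

```text
t: 24.78
t 24.77 pos [ 0.5358 -0.2035  0.0358] ang -177.29 w 0.0328 gf 40.2 F [-0.3  0.9 -0.8] tilt [-0.0006  0.0012] 
  shift units [ 0.04 -0.09  0.14] turn z 0.04
  turn x,y to level [ 0.01 -0.01]
```

```bash
python3 -m creep '[[[0,0,0.1],[0,0,0.04],0.2],[[0,0,0.05],[0,0,0],0.2],[[0,0,0],[0,0,0],0.5],[[0,0,0],[0,0,0],0.5],[[0,0,-0.3],[0,0,0],0.5],[[0,0,-0.9],[0,0,0],0.6],[[0,0,-0.9],[0,0,0],0.7],[[0,0,-0.8],[0,0,0],0.7]]'|head -1;  python3 -m creep '[[[0,0.6,0],[0,0,0],0.7],[[0,0.6,0],[0,0,0],0.7],[[0,0,0],[0,0,0],0.7]]'|head -1;python3 -c "
from h import *
go(.530,-.116,.06,182.5)
c=eyes.read_camera('wrist');cv2.imwrite('pics/w6.png',c['pixels'][:,:,::-1]); print(proj(c,[.529,-.116,.081]))"
```

```text
t: 25.78
t: 26.15
t 26.15 pos [ 0.5332 -0.1424  0.1745] ang -177.39 w 0.0599 gf 0.0 F [1.  0.2 0. ] tilt [0.0003 0.0011] 
  shift units [0.04 0.53 2.29] turn z 0.02
  turn x,y to level [0.01 0.  ]
[315.530648   199.80775768]
```

View pics/w6.png

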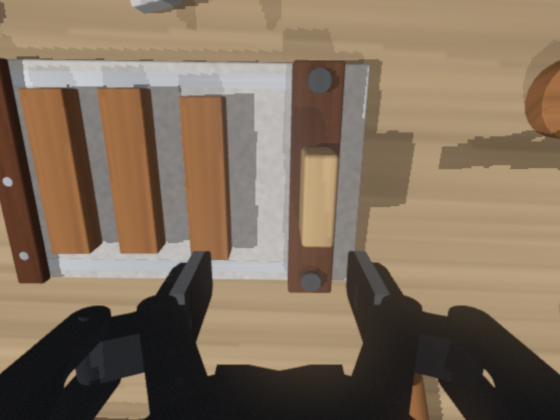

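```bash
python3 -c "
from h import *
c=eyes.read_camera('wrist'); g=ray(c,(319.5,197),.081); print(g)
go(g[0],g[1],.055,182.5)"
```

```text
[ 0.52703024 -0.11445061  0.081     ]
t 26.25 pos [ 0.5336 -0.144   0.1741] ang -177.5 w 0.0598 gf 0.0 F [ 0.6 -0.2 -0.4] tilt [0.0005 0.0003] 
  shift units [0.11 0.6  2.38] turn z 0.0
  turn x,y to level [0. 0.]
```

```bash
python3 -m creep '[[[0.1,0.6,0.3],[0,0,0],0.7],[[0,0,0.7],[0,0,0],0.7],[[0,0,0.7],[0,0,0],0.7],[[0,0,0.5],[0,0,0],0.7],[[0,0,0],[0,0,0],0.7]]'|head -1;python3 -c "
from h import *
go(.528,-.1145,.055,182.5)"
```

```text
t: 26.88
t 26.88 pos [ 0.5252 -0.1145  0.0617] ang -177.6 w 0.0596 gf 0.0 F [ 0.2 -0.1 -0.3] tilt [-0.0049  0.0017] 
  shift units [-0.06 -0.    0.13] turn z -0.02
  turn x,y to level [ 0.02 -0.05]
```

```bash
python3 -m creep '[[[0,0,0.1],[0.02,-0.05,0],0.5],[[0,0,0],[0,0,0],0.1],[[0,0,0],[0,0,0],0.1],[[0,0,0],[0,0,0],0.1],[[0,0,0],[0,0,0],0.1],[[0,0,0],[0,0,0],0.1]]' 40;python3 -c "
from h import *
go(.528,-.1145,.055,182.5)"
```

```text
t: 27.62
eef_pos: [0.5276, -0.1142, 0.0594]
tool_rot: [[-0.999, -0.043, 0.006], [-0.043, 0.999, -0.001], [-0.006, -0.002, -1.0]]
contact_force: [-1.7, -0.8, 5.4]
width: 0.0233
grasp_force: 40.9
t 27.62 pos [ 0.5276 -0.1142  0.0594] ang -177.55 w 0.0233 gf 40.9 F [-1.7 -0.8  5.4] tilt [ 0.0062 -0.0013] 
  shift units [-0.01 -0.01  0.09] turn z -0.01
  turn x,y to level [-0.02  0.06]
```

```bash
python3 -m creep '[[[0,-0.15,0],[0,0,0],0.1],[[0,-0.25,0],[0,0,0],0.1],[[0,-0.25,0],[0,0,0],0.1],[[0,-0.25,0],[0,0,0],0.1],[[0,-0.25,0],[0,0,0],0.1],[[0,-0.25,0],[0,0,0],0.1],[[0,-0.25,0],[0,0,0],0.1],[[0,-0.2,0],[0,0,0],0.1]]';python3 -c "
from h import *
go(.528,-.2472,.055,182.5)"
```

```text
t: 28.62
eef_pos: [0.5306, -0.2059, 0.0594]
tool_rot: [[-0.999, -0.043, 0.005], [-0.043, 0.999, 0.001], [-0.005, 0.001, -1.0]]
contact_force: [-2.6, 2.9, 7.7]
width: 0.0231
grasp_force: 41.2
t 28.62 pos [ 0.5306 -0.2059  0.0594] ang -177.53 w 0.0231 gf 41.2 F [-2.6  2.9  7.7] tilt [0.0045 0.0008] 
  shift units [ 0.09 -0.82  0.09] turn z -0.01
  turn x,y to level [0.01 0.05]
```

```bash
python3 -m creep '[[[0,-0.15,0],[0,0,0],0.1],[[0,-0.15,0],[0,0,0],0.1],[[0,-0.15,0],[0,0,0],0.1],[[0,-0.12,0],[0,0,0],0.1],[[0,-0.08,0],[0,0,0],0.1],[[0,-0.05,0],[0,0,0],0.1],[[0,0,0],[0,0,0],0.1]]';python3 -c "
from h import *
go(.528,-.2472,.055,182.5)"
```

```text
t: 29.5
eef_pos: [0.5317, -0.2409, 0.0594]
tool_rot: [[-0.999, -0.043, 0.004], [-0.043, 0.999, -0.0], [-0.004, -0.0, -1.0]]
contact_force: [-3.3, 1.1, 7.6]
width: 0.0233
grasp_force: 41.2
t 29.5 pos [ 0.5317 -0.2409  0.0594] ang -177.55 w 0.0233 gf 41.2 F [-3.3  1.1  7.6] tilt [ 0.0038 -0.    ] 
  shift units [ 0.08 -0.12  0.09] turn z -0.01
  turn x,y to level [-0.    0.04]
```

Small steps until the force along y rises.

```bash
for i in 1 2; do python3 -m creep '[[[0,-0.04,0],[0,0,0],0.1],[[0,-0.03,0],[0,0,0],0.1],[[0,0,0],[0,0,0],0.1]]' | grep -E "eef|contact"; done
```

```text
eef_pos: [0.5317, -0.242, 0.0594]
contact_force: [-3.3, 8.2, 9.7]
eef_pos: [0.5317, -0.2421, 0.0594]
contact_force: [-3.2, 16.6, 14.0]
```

```bash
python3 -m creep '[[[0,0,0],[0,0,0],0.5],[[0,0,0],[0,0,0],0.6],[[0,0,0],[0,0,0],0.6]]' | grep -E "eef|contact|width"; python3 -m creep '[[[0,0,-0.4],[0,0,0],0.6],[[0,0,-0.8],[0,0,0],0.6],[[0,0,-0.8],[0,0,0],0.6],[[0,0,-0.6],[0,0,0],0.6],[[0,0,0],[0,0,0],0.6]]' | grep -E "eef|contact"; python3 -c "
from h import *
c=eyes.read_camera('wrist');cv2.imwrite('pics/w7.png',c['pixels'][:,:,::-1])"
```

```text
eef_pos: [0.5329, -0.2487, 0.0584]
contact_force: [-0.3, -0.4, 0.3]
width: 0.0512
eef_pos: [0.534, -0.2495, 0.1912]
contact_force: [0.5, -0.2, 0.7]
```

View pics/w7.png

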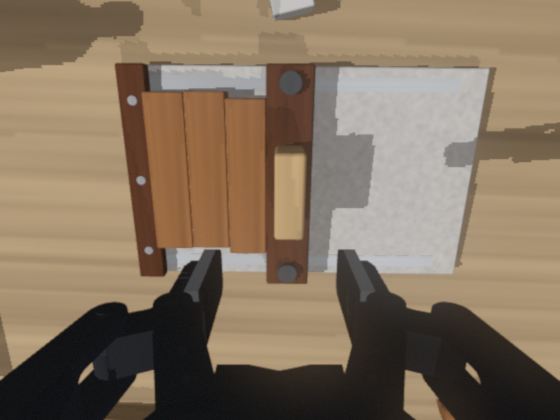

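The panel looks closed up: three slats (cols 146–267) between fence and jaw, all within the fence's ends (rows 92–253 against 65–278). A quick profile check for gaps before handing in.

```bash
python3 -c "
from h import *
c=eyes.read_camera('wrist')
for r in (115,170,235): print(r,c['pixels'][r,140:285,0].tolist())
print(ray(c,(289.5,192),.081), env.read_state()['t'])"
```

```text
115 [94, 114, 140, 152, 154, 157, 157, 156, 154, 152, 153, 154, 155, 155, 154, 154, 153, 151, 150, 150, 149, 149, 148, 149, 149, 151, 154, 154, 153, 152, 151, 148, 147, 146, 146, 147, 146, 144, 144, 146, 141, 123, 113, 135, 151, 153, 155, 157, 155, 153, 152, 152, 153, 155, 155, 154, 153, 152, 151, 150, 149, 148, 148, 148, 148, 150, 150, 152, 152, 151, 151, 150, 147, 146, 146, 146, 145, 145, 144, 143, 145, 143, 128, 115, 135, 150, 152, 155, 156, 156, 153, 151, 150, 151, 153, 154, 154, 154, 152, 150, 148, 148, 146, 146, 146, 147, 148, 149, 151, 153, 152, 151, 149, 148, 147, 146, 145, 144, 144, 143, 142, 141, 138, 122, 90, 81, 88, 87, 86, 88, 89, 90, 88, 88, 86, 85, 85, 85, 86, 85, 84, 83, 82, 81, 79]
170 [98, 97, 97, 95, 93, 91, 94, 122, 143, 149, 151, 155, 157, 156, 154, 154, 156, 156, 156, 155, 154, 153, 152, 151, 150, 150, 150, 149, 149, 150, 151, 151, 150, 149, 148, 146, 144, 144, 145, 146, 148, 152, 153, 153, 144, 123, 124, 141, 147, 149, 153, 155, 155, 153, 153, 154, 154, 154, 154, 154, 153, 152, 151, 149, 148, 148, 148, 149, 148, 150, 151, 150, 148, 147, 145, 144, 144, 144, 144,
[... 381 characters left out ...]
97, 128, 148, 151, 154, 155, 155, 156, 157, 157, 158, 157, 156, 155, 154, 153, 154, 153, 152, 152, 153, 153, 152, 150, 148, 147, 143, 143, 141, 142, 145, 147, 151, 155, 157, 156, 142, 110, 124, 148, 152, 154, 154, 155, 156, 156, 156, 157, 157, 155, 154, 154, 153, 153, 153, 152, 151, 152, 152, 152, 150, 148, 147, 145, 143, 142, 142, 144, 148, 151, 156, 157, 156, 143, 115, 126, 148, 152, 154, 156, 156, 157, 155, 156, 157, 156, 155, 155, 154, 153, 153, 152, 152, 151, 152, 152, 152, 151, 150, 148, 145, 144, 143, 144, 145, 147, 150, 154, 157, 156, 144, 116, 92, 98, 102, 102, 104, 104, 105, 122, 167, 191, 194, 193, 191, 191, 191, 190, 189, 188, 187, 186]
[ 0.52844454 -0.24102583  0.081     ] 31.35
```

```bash
python3 -c "
from rig import env
print(env.sign_off())"
```

```text
the job is handed in; nothing more can be done
None
```

The job is handed in: three long slats lie flat in the jig within the fence's ends, held between fence and jaw with only hairline joints in the last picture, and the fourth stays on the bench; the arm is lifted clear at about 31 s.

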